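Stand the blue tile in the drying rack

TASK

Take the blue tile off the sloping easel and stand it upright on its long edge in the rack slot marked by the blue clip, fully down on the rubber pad in the slot and slid along the slot until its end just touches the steel stop bar. Tiles chip: lower it gently, never ram or drop it against the rack, and do not shove the stop bar out of its setting. Leave the clay-red tile, the jar and the bowl where they are.

Things in the scene. Friction and masses are not known exactly. Their poses are not given: they have to be found in the camera images.
- tile_blue: blue tile with white end stripes, 10 mm thick (x), 120 long (y), 90 high (z), 0.2 kg; origin in its middle. It starts leaning 25 degrees from vertical on the easel, long edge down on the ledge, top towards the easel's -x, its z axis up the slope. Only its lower 52 mm are backed by a board: the upper 38 mm are free on both faces, to be pinched across the thickness with a tilted gripper
- tile_clay: clay-red tile of the same size and frame, leaning beside the blue one on the easel (24 mm apart end to end, either order); must stay there
- easel: low wooden easel, base 130 mm (x) by 300 mm (y) by 10 mm, holding both tiles in a row along its y; fixed. Origin at the centre of its underside, z up
- rack: pale wooden rack, fixed, four slots along its y. Origin at the underside, z up. Five ribs 19 mm thick, 220 long (y -110 to 110), tops 64 mm above the origin, centred at x = -64, -32, 0, 32, 64 mm. Slots 13 mm wide, centred at x = -48, -16, 16, 48 mm, square mouths. Their floor, a rubber pad set by screws, lies anywhere from 12 to 38 mm above the origin and is not reported: feel for it
- clip_blue: blue block 22 x 18 x 34 mm on the rack's base beyond the -y end of the slot that it marks (134 mm from the rack's origin along -y). Origin at its underside centre, 12 mm above the rack's; axes as the rack's: the slot's centre line is its x = 0. Yellow, green and red clips mark the other slots; which is which varies
- stop_face (a point): middle of the stop bar's face that looks to the rack's -y; axes as the rack's. The steel bar, 12 mm thick (y), 178 long (x), crosses over all slots near the rack's +y end, 69 to 87 mm above its underside. Its setting along y varies by 50 mm; it is held only by friction and slips if pushed with more than about 12 N: feel for it
- jar: glaze jar, 72 mm across, 100 mm high, beyond the work; origin at its underside centre
- bowl: clay-red bowl, 124 mm across, 60 mm high, beyond the work; origin at its underside centre
Mind the look-alikes: they are no part of the job. Several things have the shape of the tile_blue; the one meant has the colours described above.

How it is judged:
At the end, for the whole second after the job is handed in: Blue tile released, at rest in the blue clip's slot: centre within 6 mm of its centre line and 54 to 85.5 mm above the rack's underside (45 above the floor pad), within 0.16 rad of upright and of the slot's direction, end within 3.5 mm of the stop bar, and the bar within 4 mm of its start (x of tile_blue in the frame of clip_blue between -0.006 and 0.006 m and z of tile_blue in the frame of rack between 0.054 and 0.0855 m and angle between the x axis of tile_blue and the x axis of rack, either way round below 0.16 rad and angle between the z axis of tile_blue and the z axis of rack, either way round below 0.16 rad and y of tile_blue in the frame of stop_face between -0.0635 and -0.057 m and distance of stop_face from where it was at the start of the episode below 0.004 m and linear speed of tile_blue below 0.03 m/s and angular speed of tile_blue below 0.5 rad/s); the robot touches nothing.
It fails at once if the blue tile is knocked against the rack with more than 75 N, or kept pressed on it, hardly moving, with more than 40 N (contact force between tile_blue and rack above 75 N or (contact force between tile_blue and rack above 40 N and linear speed of tile_blue below 0.003 m/s)).
It fails at once if the blue tile falls or is thrust at over 0.2 m/s with its lower edge inside the rack's slots (z of tile_blue in the frame of rack below 0.104 m and x of tile_blue in the frame of rack between -0.07 and 0.07 m and y of tile_blue in the frame of rack between -0.1 and 0.1 m and linear speed of tile_blue above 0.2 m/s).
It fails at once if the stop bar is shoved by more than 6 mm (distance of stop_face from where it was at the start of the episode above 0.006 m).
It fails at once if the clay-red tile is displaced by more than 10 mm (distance of tile_clay from where it was at the start of the episode above 0.01 m).
It fails at once if the jar or the bowl is displaced by more than 20 mm (distance of any of jar, bowl from where it was at the start of the episode above 0.02 m).
It also fails if it takes over 48 s, if anything falls off the work surface, if the arm or the gripper's body presses on something with over 40 N, if the wrist force passes 120 N, or if a joint passes its speed limit or range.

ROBOT

A 6-joint arm with a two-finger parallel gripper is mounted at the origin on the work surface. World frame = base frame: x ahead of the robot, y to its left, z up, the work surface at z = 0. Lengths are in m, angles in rad, forces in N, time in s.
With the tool pointing down it reaches from about 0.275 to 0.85 m from the base axis. Payload 5.2 kg.
Tool frame: the origin (TCP) lies on the centre line of the jaws, within the pads' length; the fingertips stand 19 mm ahead of it and the grasp point (between the pads) is the TCP; z points along the fingers, y is the line along which they close (so a half turn about z gives the same grasp; the last joint's range is limited). The gripper opens to 85 mm and grips with 20 to 120 N. Pads are 22 mm wide; open, the fingers measure 114 mm over their backs; the gripper's body (76 mm by 85 mm) begins 54 mm behind the grasp point. The pads swing forward as they close: fully open they stand 13 mm farther back than shut.
Start: joints at [1.018, 0.259, 1.535, -0, 1.348, -0.203], TCP at [0.188, 0.517, 0.25] pointing down, gripper open.
Joint ranges: [-3.14, 3.14], [-0.91, 2.08], [0.19, 2.58], [-1.22, 4.36], [0.22, 2.71], [-3.12, 3.12]. Speed limits (rad/s): [2.57, 2.57, 3.14, 3.14, 3.14, 3.14].

INTERFACE

Orientations are given as a unit quaternion [w, x, y, z].
In Python, from plant import bot gives the robot as it stands.
- The arm moves only by the shell command python3 -m creep 'ROWS' [OPENING] [FORCE]. ROWS is JSON, one flat list of numbers, 4 for each row, row after row: the shift along the world's x, y, z in m, then the turn about the world's z in rad. In form: [dx, dy, dz, twist, dx, dy, dz, twist, ...]. A call has 1 to 12 rows; each row shifts and turns the commanded pose from where the row before left it; what a row does not reach is not made up. A row lasts 1/12 s, in which the tool goes at most 41.7 mm and 7.16 degrees, less where a joint would pass 70% of its speed; a pose out of reach is approached as far as the arm can. A call with a gripper value outside its range is refused whole. OPENING is the opening, from 0 (shut) to 1 (fully open), set as the call begins (- or left out, the last holds). The fingers move at their own pace and stop on an object; FORCE is the grip in N (left out, the last holds). Time passes only in rows, so rows that do not move let the fingers close. It gives the time, the measured TCP pose, the force, the opening and the grip force at its end, in the units of the state.
- bot.sense(): the state, without advancing time (a new reading comes with each control period).
- bot.get_image(name): name is "side" or "top" or "wrist"; returns a dict with "color" (400x640x3 uint8, red, green, blue), "fx", "fy", "cx", "cy" (pixels), "world_to_cam" (4x4, takes a point from world to camera coordinates); the wrist camera has in their place "mount" (4x4, takes a point from camera to tool coordinates, whose origin is the TCP and whose axes are the flange's). Camera axes: x right, y down, z forward; pixel columns grow to the right and rows downward; lengths in m; the calibration is good to about 2 mm. A picture is of the moment at which its call begins: read the wrist's pose just before it. There is no depth.
- bot.finish_job(): hands the job in; it is judged then, once.
The state is a dict: "t": time; "joint_pos": joint angles; "qvel": joint speeds; "effort": joint torques, N m; "position": TCP position; "ee_rot": TCP orientation; "ft_force": force on the tool from outside, world axes, zero at the start; "ft_torque": the same for the moment, N m; "opening": finger opening in m; "grip_force": force on a finger pad.
Only numpy, scipy, OpenCV 4.12 (cv2) and the standard library are available. Lean on these libraries where they do the work, as an engineer would, in place of code of your own. Each camera call takes 0.05 s, during which the arm holds its last target. There are 200 camera calls.

## Working session

There is one attempt and no reset: what is moved stays moved. The work goes in short steps, Python scripts to look and compute and a shell command to move; the robot and the scene stay as the last step left them, time stands still between calls to the robot, and variables do not carry over. Pictures are saved under pics/ and viewed, at most 10 in all, crops included, and the job is handed in when it is done.

```bash
mkdir -p pics; ls; cat > h.py <<'E'
import numpy as np, cv2
from plant import bot
def ray(im,u,v):
    W=np.array(im["world_to_cam"]);R,t=W[:3,:3],W[:3,3]
    d=R.T@np.array([(u-im["cx"])/im["fx"],(v-im["cy"])/im["fy"],1]);return -R.T@t,d
def onz(im,u,v,z):
    o,d=ray(im,u,v);return o+d*(z-o[2])/d[2]
def save(im,n): cv2.imwrite("pics/"+n,cv2.cvtColor(np.array(im["color"]),cv2.COLOR_RGB2BGR))
def proj(im,p):
    c=np.array(im["world_to_cam"])@np.append(p,1);return im["fx"]*c[0]/c[2]+im["cx"],im["fy"]*c[1]/c[2]+im["cy"]
def tri(a,pa,b,pb):
    o1,d1=ray(a,*pa);o2,d2=ray(b,*pb)
    s=np.linalg.lstsq(np.c_[d1,-d2],o2-o1,rcond=None)[0]
    p,q=o1+s[0]*d1,o2+s[1]*d2;return (p+q)/2,np.linalg.norm(p-q)
E
python3 - <<'E'
from h import *
for n in("top","side"):
    im=bot.get_image(n);save(im,n+"0.png");np.save(n+"0.npy",im,allow_pickle=True)
    W=np.array(im["world_to_cam"]);print(n,(-W[:3,:3].T@W[:3,3]).round(3),W[:3,:3].round(2).tolist(),im["fx"])
print(bot.sense())
E
```

```text
pics
top [0.432 0.004 1.387] [[-0.03, -1.0, 0.0], [-1.0, 0.03, -0.08], [0.08, -0.01, -1.0]] 505.22089267003264
side [ 0.106 -0.691  0.991] [[0.84, -0.54, -0.0], [-0.4, -0.63, -0.67], [0.36, 0.56, -0.74]] 509.53670630991485
{'t': 0.1, 'joint_pos': array([ 1.01819884e+00,  2.59297680e-01,  1.53596347e+00,  2.93859739e-06,
        1.34798753e+00, -2.02802896e-01]), 'qvel': array([-2.78107198e-04, -1.44903289e-03, -2.34911246e-03, -3.93357794e-04,
       -9.59028013e-05,  1.59218861e-03]), 'effort': array([ 2.70705437e-03, -4.46966314e+01, -2.91246289e+01, -4.26849674e-04,
        6.33168049e-03,  4.46689648e-05]), 'position': array([0.18823438, 0.51632567, 0.24954704]), 'ee_rot': array([-3.06689066e-04,  1.74007260e-01,  9.84744021e-01, -7.69121352e-04]), 'ft_force': array([1.65652098, 0.12510377, 0.65766686]), 'ft_torque': array([-0.01535452,  0.00908424,  0.00914724]), 'grip_force': 0.0, 'opening': 0.08549207617249105}
```

View pics/top0.png

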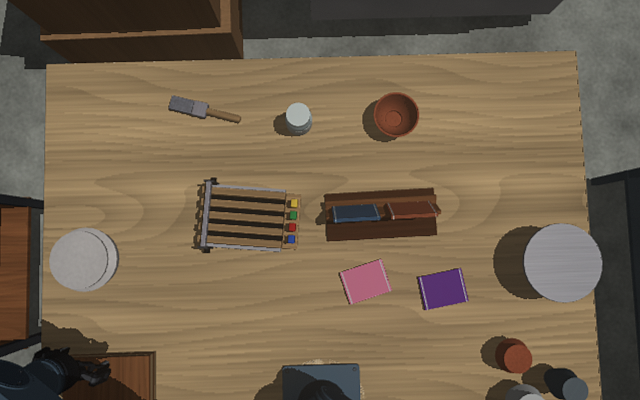

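View pics/side0.png

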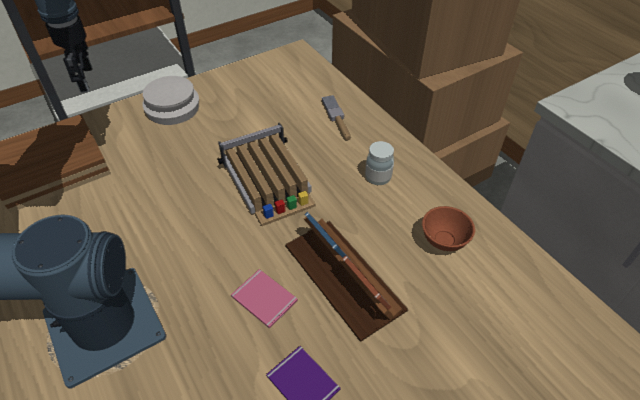

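The blue tile on the easel is at top pixel (356,212). Things it could be mistaken for: clay tile (411,209), pink tile (364,281), purple tile (443,288). The blue clip is at (291,240), next to red (291,227), green (292,215) and yellow (294,203). I'll check this in one close crop.

```bash
python3 - <<'E'
from h import *
t=cv2.imread("pics/top0.png")[172:262,185:445];s=cv2.imread("pics/side0.png")[115:345,200:420]
a=cv2.resize(t,(780,270),interpolation=cv2.INTER_CUBIC)
b=cv2.resize(s[:110,:160],(466,320),interpolation=cv2.INTER_CUBIC);c=cv2.resize(s[85:225,80:220],(320,320),interpolation=cv2.INTER_CUBIC)
cv2.imwrite("pics/crop1.png",np.vstack([a,np.hstack([b,c])[:,:780]]) if b.shape[1]+c.shape[1]>=780 else 0)
E
```

```text
(no output)
```

View pics/crop1.png

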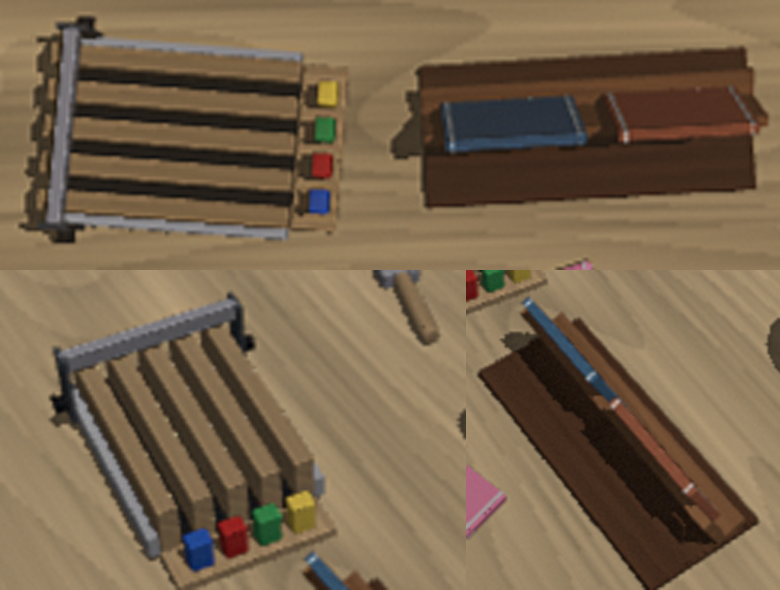

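Confirmed: the blue tile with white end stripes is at (356,212), with its top edge nearer the robot (world -x). The blue clip marks the rack's -x slot. Next I'll measure both.

```bash
python3 - <<'E'
from h import *
T=np.load("top0.npy",allow_pickle=True).item();S=np.load("side0.npy",allow_pickle=True).item()
f=lambda q:np.round(q,4)
for n,a,b in(("tile top -x edge, +y end",(334,221.3),(305.7,214)),("-y end",(379.7,219.3),(334.5,247.8))):
    p,e=tri(T,a,S,b);print(n,f(p),round(e,4))
hs=lambda im:cv2.cvtColor(im["color"],cv2.COLOR_RGB2HSV)
for n,lo,hi in(("blue",110,128),("green",50,80),("yellow",22,33)):
    c=[]
    for im,w in((T,(280,195,305,250)),(S,(255,180,315,225))):
        m=cv2.inRange(hs(im),(lo,150,60),(hi,255,255));k=np.zeros_like(m);k[w[1]:w[3],w[0]:w[2]]=m[w[1]:w[3],w[0]:w[2]]
        mm=cv2.moments(k,True);c.append((mm["m10"]/mm["m00"],mm["m01"]/mm["m00"]));print(n,mm["m00"],f(c[-1]))
    p,e=tri(T,c[0],S,c[1]);print(n,f(p),round(e,4))
# easel base corners, rack rib-end corners at z
for u,v in((324,194),(324.5,241),(437,233),(434,188)):print("easel",f(onz(T,u,v,.01)))
sl=[((211,197),(283,202)),((210,208),(283,214)),((209,221),(283,226.5)),((208,233),(281,239))]
for a,b in sl:
    A,B=onz(T,*a,.064),onz(T,*b,.064);print("slot",f(A),f(B),"dir",round(np.arctan2(-(B-A)[0]*-1,(B-A)[1]*-1),3))
print("bar face",f(onz(T,209,190,.087)),f(onz(T,204.5,246,.087)))
E
```

```text
tile top -x edge, +y end [ 0.4791 -0.0429  0.104 ] 0.0026
-y end [ 0.4808 -0.1588  0.1066] 0.0026
blue 45.0 [291. 239.]
blue 83.0 [267.6145 209.8193]
blue [0.4372 0.0711 0.0328] 0.0015
green 4.0 [294.75 216.25]
green 83.0 [291.2892 201.6867]
green [0.4979 0.0592 0.0377] 0.0024
yellow 58.0 [293.9483 202.9483]
yellow 114.0 [302.7982 197.4912]
yellow [0.5334 0.0611 0.0305] 0.0008
easel [ 0.5568 -0.0206  0.01  ]
easel [ 0.4286 -0.0182  0.01  ]
easel [ 0.4416 -0.3248  0.01  ]
easel [ 0.5647 -0.3225  0.01  ]
slot [0.5523 0.2772 0.064 ] [0.5338 0.0886 0.064 ] dir -0.098
slot [0.5235 0.2802 0.064 ] [0.5023 0.0893 0.064 ] dir -0.11
slot [0.4895 0.2831 0.064 ] [0.4696 0.09   0.064 ] dir -0.103
slot [0.4582 0.2861 0.064 ] [0.4372 0.096  0.064 ] dir -0.11
bar face [0.5685 0.2774 0.087 ] [0.4248 0.2905 0.087 ]
```

```bash
python3 -m creep '[0.016,-0.034,0,-0.066,0.016,-0.034,0,-0.066,0.016,-0.034,0,-0.066,0.016,-0.034,0,-0.066,0.016,-0.034,0,-0.066,0.016,-0.034,0,-0.066,0.016,-0.034,0,-0.066,0.016,-0.034,0,-0.066,0.016,-0.034,0,-0.066]' 1 25
python3 -m creep '[0.016,-0.034,0,-0.066,0.016,-0.034,0,-0.066,0.016,-0.034,0,-0.066,0.016,-0.034,0,-0.066,0.016,-0.034,0,-0.066,0.016,-0.034,0,-0.066,0.016,-0.034,0,-0.066,0.016,-0.034,0,-0.066,0.016,-0.034,0,-0.066,0,0,0,0,0,0,0,0]'
cat >> h.py <<'E'
from scipy.spatial.transform import Rotation as Ro
def wrist():
    s=bot.sense();im=bot.get_image("wrist");q=np.array(s["ee_rot"])
    M=np.eye(4);M[:3,:3]=Ro.from_quat(q[[1,2,3,0]]).as_matrix();M[:3,3]=s["position"]
    C=M@np.array(im["mount"]);im["world_to_cam"]=np.linalg.inv(C);return s,im
def yaw(s):
    q=np.array(s["ee_rot"]);y=Ro.from_quat(q[[1,2,3,0]]).as_matrix()[:,1];return np.arctan2(y[1],y[0])
E
python3 - <<'E'
from h import *
s,im=wrist();save(im,"w1.png");np.save("w1.npy",im,allow_pickle=True);print(s["position"],yaw(s),s["ft_force"])
C=np.linalg.inv(im["world_to_cam"]);print(C.round(3))
E
```

```text
t: 0.85
position: [0.3325, 0.209, 0.2502]
ee_rot: [-0.0, 0.456, 0.89, -0.0]
ft_force: [-0.1, -0.1, -0.3]
opening: 0.0858
grip_force: 0.0
t: 1.77
position: [0.4766, -0.0969, 0.2495]
ee_rot: [-0.001, 0.696, 0.718, -0.0]
ft_force: [-0.6, 0.4, 0.5]
opening: 0.0852
grip_force: 0.0
[ 0.47662233 -0.09693266  0.24948466] 0.03000140021740696 [-0.63252926  0.42292578  0.51964266]
[[ 1.     0.029  0.007  0.474]
 [ 0.03  -0.959 -0.282 -0.024]
 [-0.001  0.282 -0.959  0.373]
 [ 0.     0.     0.     1.   ]]
```

View pics/w1.png

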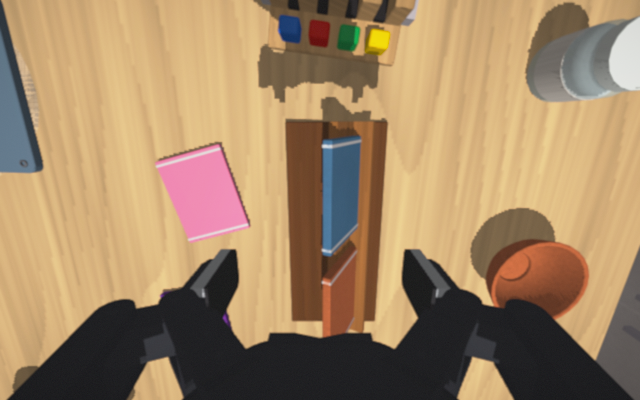

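The blue tile's top edge runs from (322,146) to (323,253), the foot of its face is at u≈358, and the clay tile sits below it in the picture.

```bash
python3 - <<'E'
from h import *
im=np.load("w1.npy",allow_pickle=True).item()
m=cv2.inRange(cv2.cvtColor(im["color"],cv2.COLOR_RGB2HSV),(98,120,60),(112,255,255))
k=np.zeros_like(m);k[130:260,310:370]=m[130:260,310:370]
for r in range(135,256,10):
    x=np.flatnonzero(k[r]);print(r,x.min() if len(x) else None,x.max() if len(x) else None,im["color"][r,318:332].tolist() if r==195 else "")
for z in(.1,.106):
    for p in((321.5,146),(323,254)):print(z,onz(im,*p,z).round(4))
for z in(.02,.03):
    for p in((360,138),(357,235)):print(z,onz(im,*p,z).round(4))
E
```

```text
135 None None 
145 353 358 
155 324 358 
165 324 357 
175 324 357 
185 324 356 
195 324 356 [[112, 69, 42], [112, 70, 41], [114, 71, 42], [106, 69, 49], [87, 78, 88], [75, 105, 134], [78, 120, 154], [76, 120, 154], [77, 119, 154], [77, 120, 154], [77, 119, 154], [79, 122, 157], [78, 120, 155], [71, 108, 139]]
205 324 356 
215 324 355 
225 323 352 
235 324 342 
245 324 332 
255 None None 
0.1 [ 0.4762 -0.0472  0.1   ]
0.1 [ 0.4815 -0.1622  0.1   ]
0.106 [ 0.4762 -0.0466  0.106 ]
0.106 [ 0.4814 -0.1592  0.106 ]
0.02 [ 0.5242 -0.0428  0.02  ]
0.02 [ 0.5294 -0.1727  0.02  ]
0.03 [ 0.5228 -0.0423  0.03  ]
0.03 [ 0.5278 -0.1685  0.03  ]
```

```bash
python3 -m creep '[0.014,-0.004,-0.02,0.003,0.014,-0.003,-0.03,0.003,0,0,-0.03,0,0,0,-0.03,0,0,0,-0.025,0,0,0,-0.016,0,0,0,0,0,0,0,0,0]'
python3 -m creep '[0.003,0,0,0,0.003,0,0,0,0.003,0,0,0,0.003,0,0,0,0.003,0,0,0,0,0,0,0,0,0,0,0]' 0.6
python3 - <<'E'
from h import *
s,im=wrist();save(im,"w2.png");T=bot.get_image("side");a=T["color"][190:320,270:420]
cv2.imwrite("pics/w2c.png",np.hstack([cv2.imread("pics/w2.png")[100:400,150:500],cv2.resize(a[:,:,::-1],(346,300))]))
E
```

```text
t: 2.48
position: [0.5035, -0.1006, 0.099]
ee_rot: [-0.001, 0.692, 0.721, -0.0]
ft_force: [0.1, -0.7, 0.5]
opening: 0.0855
grip_force: 0.0
t: 3.07
position: [0.5197, -0.1024, 0.0994]
ee_rot: [0.0, 0.693, 0.721, 0.0]
ft_force: [-0.5, -1.2, 0.5]
opening: 0.051
grip_force: 0.3
```

View pics/w2c.png

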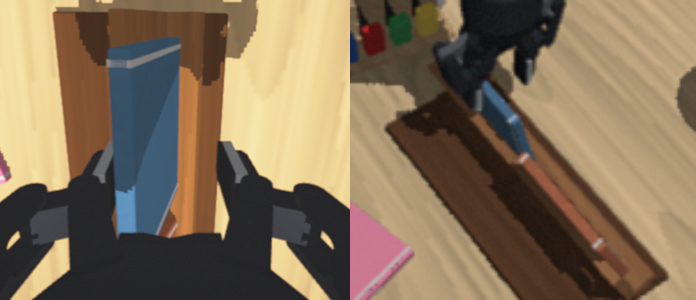

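The tile's top edge is now between the fingers and tipping towards upright, with its left edge on the left finger. I'll keep closing.

```bash
python3 -m creep '[0,0,0,0,0,0,0,0,0,0,0,0,0,0,0,0,0,0,0,0,0,0,0,0]' 0.35
python3 -m creep '[0,0,0,0,0,0,0,0,0,0,0,0,0,0,0,0,0,0,0,0,0,0,0,0,0,0,0,0]' 0 25
python3 - <<'E'
from h import *
s,im=wrist();save(im,"w3.png");T=bot.get_image("side");a=T["color"][190:320,270:420]
cv2.imwrite("pics/w3c.png",np.hstack([cv2.imread("pics/w3.png")[100:400,150:500],cv2.resize(a[:,:,::-1],(346,300))]))
E
```

```text
t: 3.67
position: [0.5195, -0.1023, 0.0993]
ee_rot: [-0.0, 0.693, 0.721, 0.0]
ft_force: [-1.5, -0.0, 0.2]
opening: 0.0299
grip_force: 0.1
t: 4.25
position: [0.5197, -0.1023, 0.0994]
ee_rot: [0.0, 0.693, 0.721, 0.0]
ft_force: [1.9, 1.2, -0.8]
opening: 0.0095
grip_force: 29.8
```

View pics/w3c.png

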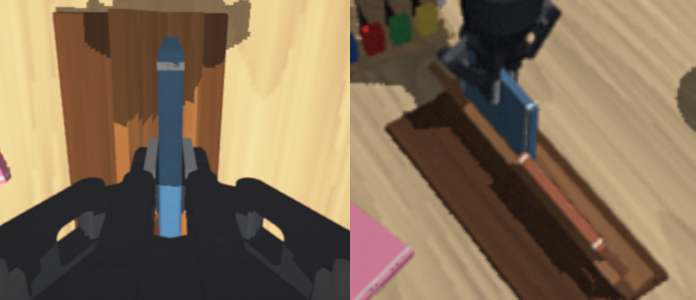

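```bash
python3 -m creep '[0,0,0.006,0,0,0,0.012,0,0,0,0.02,0,0,0,0.024,0,0,0,0.024,0,0,0,0.024,0,0,0,0.015,0,0,0,0.005,0,0,0,0,0]' 0 40
python3 -m creep '[-0.002,0.01,0,-0.004,-0.004,0.02,0,-0.01,-0.007,0.03,0,-0.014,-0.007,0.035,0,-0.015,-0.007,0.035,0,-0.015,-0.007,0.035,0,-0.016,-0.007,0.035,0,-0.016,-0.007,0.035,0,-0.015,-0.007,0.03,0,-0.014,-0.007,0.025,0,-0.013,-0.005,0.017,0,-0.008,-0.002,0.008,0,-0.004]'
python3 -m creep '[0,0,0,0,0,0,0,0]'
python3 - <<'E'
from h import *
s,im=wrist();save(im,"w4.png");np.save("w4.npy",im,allow_pickle=True);print(s["position"],yaw(s),s["ft_force"])
print(np.linalg.inv(im["world_to_cam"]).round(3))
E
```

```text
t: 5.1
position: [0.5196, -0.1025, 0.2306]
ee_rot: [0.001, 0.693, 0.721, 0.0]
ft_force: [0.3, 0.4, -3.0]
opening: 0.0097
grip_force: 41.0
t: 6.1
position: [0.4477, 0.2151, 0.2275]
ee_rot: [-0.001, 0.742, 0.67, -0.002]
ft_force: [0.1, 0.2, -1.8]
opening: 0.0098
grip_force: 41.0
t: 6.27
position: [0.4498, 0.2125, 0.2283]
ee_rot: [-0.0, 0.743, 0.67, -0.001]
ft_force: [-0.2, -0.5, -2.0]
opening: 0.0094
grip_force: 41.0
[0.44979694 0.21249731 0.22831567] -0.10364986098108322 [-0.19393945 -0.47933651 -1.95396624]
[[ 0.995 -0.098 -0.031  0.457]
 [-0.103 -0.954 -0.283  0.286]
 [-0.001  0.284 -0.959  0.352]
 [ 0.     0.     0.     1.   ]]
```

View pics/w4.png

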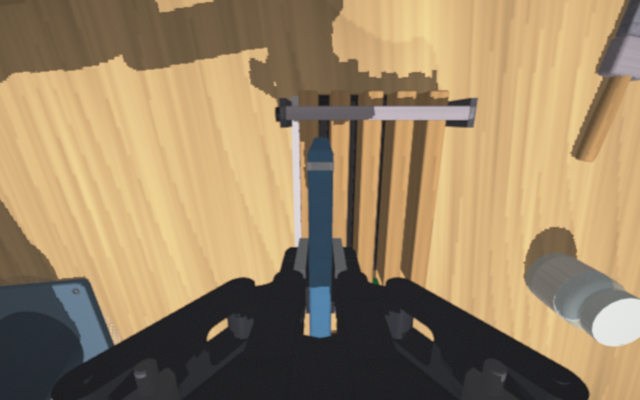

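The tile is held upright over the blue slot. The slot shows at (324,100) and (324,130), neighbouring slots are at u≈353 and 383, and the near edge of the bar is at v≈120.

```bash
python3 - <<'E'
from h import *
im=np.load("w4.npy",allow_pickle=True).item();g=cv2.cvtColor(im["color"],cv2.COLOR_RGB2GRAY)
for r in(99,128,134,150,180,210,240):print(r,g[r,290:450:1].tolist() if r in(128,180) else "")
for u in(324,345,375,410):print(u,g[90:130,u].tolist())
cv2.imwrite("pics/w4c.png",cv2.resize(cv2.imread("pics/w4.png")[85:285,270:470],(600,600),interpolation=cv2.INTER_NEAREST))
E
```

```text
99 
128 [202, 207, 212, 214, 214, 214, 215, 212, 188, 137, 97, 90, 90, 91, 89, 91, 87, 87, 87, 87, 88, 90, 91, 93, 94, 94, 91, 84, 68, 53, 47, 47, 48, 47, 49, 48, 48, 46, 45, 65, 94, 135, 162, 173, 174, 174, 174, 171, 168, 167, 166, 167, 169, 173, 176, 178, 179, 178, 165, 122, 69, 47, 48, 47, 46, 39, 43, 69, 79, 80, 79, 82, 102, 137, 161, 173, 175, 174, 173, 170, 167, 165, 165, 167, 169, 172, 175, 177, 178, 178, 163, 119, 66, 37, 45, 70, 80, 79, 79, 80, 81, 79, 80, 85, 109, 139, 163, 172, 174, 172, 171, 170, 167, 165, 164, 166, 169, 172, 175, 177, 177, 175, 155, 118, 88, 79, 81, 79, 81, 81, 79, 79, 78, 80, 81, 87, 115, 142, 163, 171, 173, 172, 170, 169, 166, 164, 164, 166, 168, 170, 174, 175, 176, 175, 180, 195, 203, 203, 201, 199]
134 
150 
180 [197, 195, 199, 210, 216, 217, 217, 217, 218, 205, 180, 169, 174, 175, 166, 132, 95, 78, 71, 67, 65, 67, 66, 66, 66, 68, 68, 67, 67, 66, 66, 67, 66, 66, 65, 67, 67, 67, 67, 66, 65, 63, 93, 145, 170, 172, 170, 169, 167, 164, 163, 163, 169, 175, 180, 181, 174, 145, 101, 59, 49, 48, 42, 32, 40, 66, 78, 79, 80, 87, 112, 148, 170, 174, 174, 172, 1
[... 449 characters left out ...]
 32, 32, 31, 29, 30, 34, 53, 80, 99, 103, 102, 99, 98, 100, 98, 98, 96, 97, 97, 97, 86, 62, 49, 47, 49, 48, 47, 48, 49, 49, 47]
345 [91, 90, 91, 92, 92, 90, 92, 92, 92, 91, 92, 92, 92, 92, 92, 93, 95, 99, 100, 100, 99, 97, 99, 97, 97, 97, 96, 96, 95, 93, 95, 119, 151, 163, 176, 178, 177, 178, 178, 178]
375 [108, 138, 161, 166, 165, 166, 165, 151, 112, 89, 87, 88, 88, 86, 88, 103, 140, 179, 185, 181, 175, 172, 171, 167, 166, 171, 185, 185, 179, 178, 168, 168, 171, 170, 170, 172, 172, 172, 172, 172]
410 [112, 142, 166, 171, 171, 170, 152, 107, 88, 89, 91, 90, 90, 90, 91, 104, 143, 179, 184, 182, 182, 183, 184, 186, 187, 187, 187, 186, 187, 183, 173, 176, 178, 177, 178, 178, 179, 177, 177, 178]
```

View pics/w4c.png

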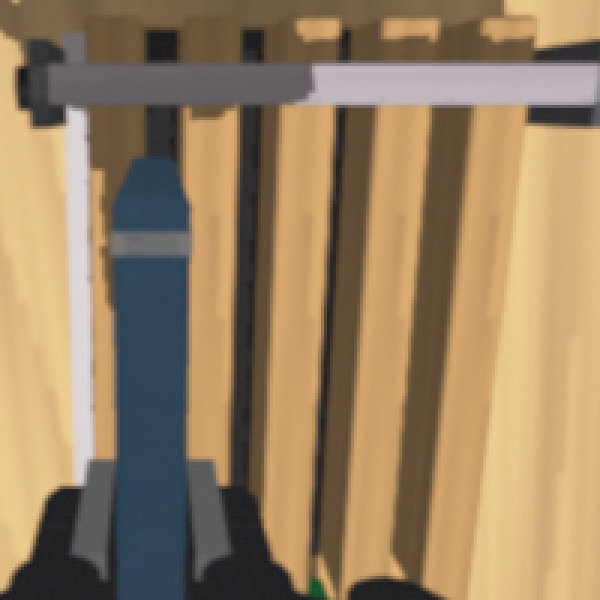

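```bash
python3 - <<'E'
from h import *
im=np.load("w4.npy",allow_pickle=True).item();s=bot.sense();P=np.array(s["position"]);a=yaw(s)
ex=np.array([np.cos(a),np.sin(a)]);ey=np.array([-ex[1],ex[0]])
loc=lambda p:np.array([(p[:2]-P[:2])@ex,(p[:2]-P[:2])@ey])*1e3
for r,E in((128,[(318.3,331),(349.2,362.7),(381.2,394.5),(413,426)]),(180,[None,(347.9,360.6),(378.4,391),(408.5,421)])):
    for i,e in enumerate(E):
        if e:
            q=[loc(onz(im,u,r,.064)) for u in e];print(r,i,np.round(q,1).tolist(),"blue ctr:",round((q[0][0]+q[1][0])/2-32*i,2))
for z in(.236,.239,.242):print("tile top end",z,loc(onz(im,307.5,162,z)).round(1),loc(onz(im,333.3,162,z)).round(1))
for z in(.146,.149,.152):print("tile bottom end",z,loc(onz(im,314,138,z)).round(1),loc(onz(im,327,138,z)).round(1))
for u,v in((324,119.8),(345,120.8),(410,120)):print("bar near edge z.069",loc(onz(im,u,v,.069)).round(1),"z.087",loc(onz(im,u,v,.087)).round(1))
E
```

```text
128 0 [[-2.9, 66.3], [9.8, 66.3]] blue ctr: 3.49
128 1 [[28.1, 66.3], [41.6, 66.4]] blue ctr: 2.82
128 2 [[60.1, 66.4], [73.4, 66.4]] blue ctr: 2.75
128 3 [[91.9, 66.4], [104.9, 66.4]] blue ctr: 2.41
180 1 [[28.4, 13.3], [41.8, 13.3]] blue ctr: 3.07
180 2 [[60.5, 13.4], [73.8, 13.4]] blue ctr: 3.19
180 3 [[92.3, 13.4], [105.5, 13.4]] blue ctr: 2.88
tile top end 0.236 [-6.2 57.2] [ 4.5 57.2]
tile top end 0.239 [-6.1 57.6] [ 4.4 57.6]
tile top end 0.242 [-5.9 58.1] [ 4.3 58.1]
tile bottom end 0.146 [-5.4 61.5] [ 4.  61.5]
tile bottom end 0.149 [-5.4 61.7] [ 3.9 61.7]
tile bottom end 0.152 [-5.3 61.9] [ 3.8 61.9]
bar near edge z.069 [ 2.7 74.2] z.087 [ 2.5 74.1]
bar near edge z.069 [23.2 73.3] z.087 [21.7 73.3]
bar near edge z.069 [86.6 74.1] z.087 [81.1 74.1]
```

```bash
python3 -m creep '[0.0018,-0.0002,-0.005,0.002,0.0018,-0.0002,-0.015,0.002,0,0,-0.02,0,0,0,-0.015,0,0,0,-0.01,0,0,0,-0.004,0,0,0,0,0,0,0,0,0,0,0,0,0]'
python3 - <<'E'
from h import *
s,im=wrist();save(im,"w5.png");np.save("w5.npy",im,allow_pickle=True);print(s["position"],yaw(s),s["ft_force"])
cv2.imwrite("pics/w5c.png",cv2.resize(cv2.imread("pics/w5.png")[40:240,220:420],(600,600),interpolation=cv2.INTER_NEAREST))
E
```

```text
t: 7.07
position: [0.4549, 0.2123, 0.1612]
ee_rot: [0.0, 0.742, 0.67, 0.001]
ft_force: [0.2, 0.2, -2.6]
opening: 0.0096
grip_force: 40.8
[0.45487798 0.21229446 0.16121086] -0.10126628572460764 [ 0.20583921  0.16009017 -2.55876156]
```

View pics/w5c.png

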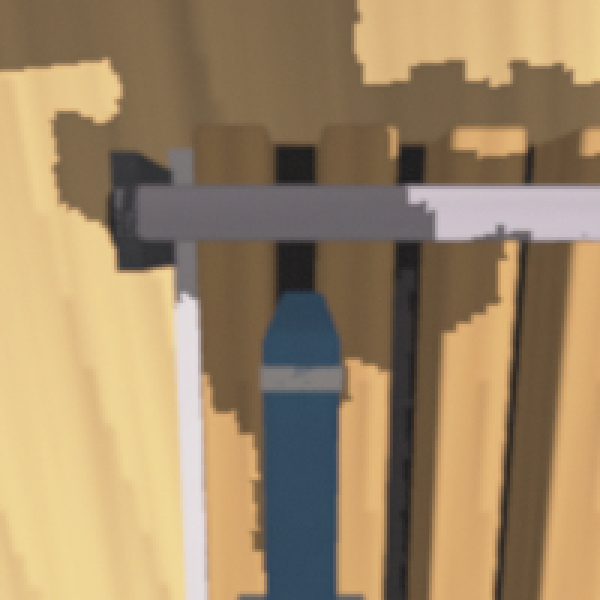

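```bash
cat > m.py <<'E'
from h import *
im=np.load("w5.npy",allow_pickle=True).item();g=cv2.cvtColor(im["color"],cv2.COLOR_RGB2GRAY)
P=np.linalg.inv(im["world_to_cam"])[:3,3];a=-.102
ex=np.array([np.cos(a),np.sin(a)]);ey=np.array([-ex[1],ex[0]])
loc=lambda p:np.array([(p[:2]-P[:2])@ex,(p[:2]-P[:2])@ey])*1e3
for v in(93,95,124,128,132):
    row=cv2.GaussianBlur(g,(1,3),0)[v,300:340].astype(float);print(v,row.astype(int).tolist())
    t=60;i=np.flatnonzero(row<t);l,r=i.min(),i.max()
    L=300+l-1+(row[l-1]-t)/(row[l-1]-row[l]);R=300+r+(t-row[r])/(row[r+1]-row[r])
    print("slot",L,R,loc(onz(im,(L+R)/2,v,.064)).round(2),"w",(loc(onz(im,R,v,.064))-loc(onz(im,L,v,.064))).round(1)[0])
for v in(137,139,168,190,220):
    print(v,im["color"][v,300:345,2].tolist())
E
python3 m.py
```

```text
93 [95, 96, 98, 99, 99, 99, 98, 98, 94, 89, 83, 66, 44, 34, 33, 31, 33, 32, 33, 33, 33, 32, 32, 31, 42, 65, 82, 87, 91, 93, 95, 96, 96, 97, 98, 96, 96, 94, 93, 91]
slot 311.27272727272725 324.7826086956522 [-0.92 19.62] w 10.0
95 [95, 96, 97, 99, 100, 100, 99, 98, 94, 89, 83, 66, 44, 34, 33, 32, 33, 33, 33, 32, 32, 33, 32, 31, 43, 66, 81, 88, 91, 93, 95, 96, 96, 97, 97, 97, 95, 94, 93, 92]
slot 311.27272727272725 324.7391304347826 [-0.93 18.23] w 10.0
124 [94, 95, 98, 99, 100, 99, 99, 98, 95, 91, 84, 70, 49, 35, 32, 34, 32, 33, 34, 33, 33, 33, 32, 33, 40, 63, 80, 88, 92, 95, 96, 96, 97, 97, 96, 96, 95, 94, 92, 93]
slot 311.4761904761905 324.8695652173913 [-0.82 -2.54] w 10.2
128 [95, 96, 97, 98, 100, 100, 99, 98, 96, 91, 85, 70, 49, 34, 33, 32, 32, 33, 34, 33, 31, 33, 33, 33, 45, 75, 87, 91, 93, 96, 97, 97, 96, 97, 96, 95, 94, 93, 93, 93]
slot 311.4761904761905 324.5 [-0.97 -5.5 ] w 10.0
132 [94, 96, 96, 98, 99, 100, 100, 99, 97, 92, 85, 71, 49, 35, 33, 32, 32, 33, 34, 33, 32, 33, 32, 31, 47, 74, 87, 90, 93, 96, 97, 98, 97, 97, 96, 95, 94, 93, 93, 93]
slot 311.5 324.48148148148147 [-
[... 311 characters left out ...]
, 86, 84, 73, 66, 63, 64, 63, 63, 61, 64, 63, 62, 62, 63, 63, 63, 63, 65, 64]
168 [59, 60, 61, 65, 66, 70, 91, 113, 123, 125, 124, 124, 124, 123, 121, 123, 124, 124, 125, 124, 123, 123, 124, 124, 124, 125, 124, 124, 125, 125, 124, 125, 122, 113, 87, 75, 97, 109, 110, 110, 107, 107, 111, 116, 121]
190 [109, 109, 113, 115, 112, 91, 71, 74, 86, 91, 93, 94, 95, 94, 94, 94, 94, 94, 94, 94, 93, 93, 94, 94, 95, 94, 94, 94, 94, 94, 93, 93, 96, 107, 114, 115, 114, 112, 112, 109, 109, 110, 114, 120, 122]
220 [114, 112, 112, 108, 87, 66, 61, 69, 81, 91, 91, 93, 92, 92, 93, 92, 92, 93, 92, 92, 93, 93, 93, 92, 93, 93, 92, 92, 93, 93, 92, 91, 98, 109, 113, 113, 112, 112, 112, 111, 111, 111, 114, 113, 116]
```

```bash
cat >> m.py <<'E'
print()
for z in(.076,.080,.084):print("bottom",z,loc(onz(im,312.6,138.5,z)).round(2),loc(onz(im,328.2,138.5,z)).round(2))
for z in(.168,.172,.176):print("top",z,loc(onz(im,306.2,163,z)).round(2),loc(onz(im,334.2,163,z)).round(2))
print("slot",loc(onz(im,309.4,128,.064)).round(2),loc(onz(im,327.3,128,.064)).round(2))
print("bar",loc(onz(im,318,120,.069)).round(2), "TCP",loc(np.array(bot.sense()["position"])).round(2),bot.sense()["position"])
E
python3 m.py | sed '1,/^$/d'
```

```text
bottom 0.076 [ -4.88 -12.65] [  6.57 -12.64]
bottom 0.08 [ -4.78 -12.4 ] [  6.45 -12.39]
bottom 0.084 [ -4.69 -12.16] [  6.32 -12.15]
top 0.168 [ -5.48 -17.14] [  6.3  -17.13]
top 0.172 [ -5.29 -16.55] [  6.08 -16.54]
top 0.176 [ -5.11 -15.96] [  5.86 -15.95]
slot [-7.56 -5.5 ] [ 6.18 -5.49]
bar [-0.93  0.39] TCP [  0.79 -73.23] [0.45484838 0.21236242 0.16127927]
```

```bash
python3 -m creep '[-0.0015,0,0,0,0,0,-0.004,0,0,0,-0.004,0,0,0,-0.004,0,0,0,-0.003,0,0,0,-0.002,0,0,0,-0.002,0,0,0,0,0]'
python3 -m creep '[0,0,-0.002,0,0,0,-0.002,0,0,0,-0.002,0,0,0,0,0]'
```

```text
t: 7.78
position: [0.4523, 0.2122, 0.1407]
ee_rot: [-0.0, 0.742, 0.671, -0.0]
ft_force: [-0.7, -0.4, -1.9]
opening: 0.0092
grip_force: 40.9
t: 8.12
position: [0.4523, 0.2122, 0.1349]
ee_rot: [-0.0, 0.742, 0.671, -0.0]
ft_force: [0.6, -0.5, -2.4]
opening: 0.0097
grip_force: 40.9
```

```bash
for k in 1; do :; done; python3 -m creep '[0,0,-0.002,0,0,0,-0.002,0,0,0,-0.002,0,0,0,-0.002,0,0,0,0,0]'
python3 -m creep '[0,0,-0.002,0,0,0,-0.002,0,0,0,-0.002,0,0,0,0,0]'
```

```text
t: 8.53
position: [0.4523, 0.2122, 0.1268]
ee_rot: [-0.0, 0.742, 0.671, -0.0]
ft_force: [-0.1, 0.3, -1.7]
opening: 0.0093
grip_force: 40.9
t: 8.87
position: [0.4523, 0.2122, 0.1208]
ee_rot: [-0.0, 0.742, 0.671, -0.0]
ft_force: [-0.7, 0.2, -3.1]
opening: 0.0093
grip_force: 40.9
```

```bash
python3 -m creep '[0,0,-0.002,0,0,0,-0.002,0,0,0,0,0]'
python3 -m creep '[0,0,-0.002,0,0,0,-0.001,0,0,0,0,0]'
```

```text
t: 9.12
position: [0.4523, 0.2122, 0.1169]
ee_rot: [-0.0, 0.742, 0.671, -0.0]
ft_force: [-1.0, 0.4, -2.2]
opening: 0.0093
grip_force: 40.9
t: 9.37
position: [0.4524, 0.2123, 0.114]
ee_rot: [-0.0, 0.742, 0.671, -0.0]
ft_force: [-1.0, 1.0, -2.9]
opening: 0.0094
grip_force: 40.9
```

```bash
python3 -m creep '[0,0,-0.002,0,0,0,-0.001,0,0,0,0,0]'
```

```text
t: 9.62
position: [0.4524, 0.2123, 0.111]
ee_rot: [-0.0, 0.742, 0.671, -0.0]
ft_force: [0.1, 0.2, -1.7]
opening: 0.0095
grip_force: 40.9
```

```bash
python3 -m creep '[0,0,-0.0015,0,0,0,-0.0015,0,0,0,0,0]'
python3 -m creep '[0,0,-0.0015,0,0,0,-0.0015,0,0,0,0,0]'
```

```text
t: 9.87
position: [0.4524, 0.2123, 0.108]
ee_rot: [-0.0, 0.742, 0.671, -0.0]
ft_force: [0.1, 0.3, -2.5]
opening: 0.0096
grip_force: 40.9
t: 10.12
position: [0.4524, 0.2123, 0.105]
ee_rot: [-0.0, 0.742, 0.671, -0.0]
ft_force: [-0.1, -0.5, -1.7]
opening: 0.0092
grip_force: 40.9
```

```bash
python3 -m creep '[0,0,-0.0015,0,0,0,-0.0015,0,0,0,0,0]'
```

```text
t: 10.37
position: [0.4524, 0.2123, 0.102]
ee_rot: [-0.0, 0.742, 0.671, -0.0]
ft_force: [0.1, -0.0, -2.5]
opening: 0.0095
grip_force: 40.9
```

```bash
python3 -m creep '[0,0,-0.0015,0,0,0,-0.0015,0,0,0,0,0]'
```

```text
t: 10.62
position: [0.4524, 0.2123, 0.099]
ee_rot: [-0.0, 0.742, 0.671, -0.0]
ft_force: [0.0, 1.1, -1.5]
opening: 0.0094
grip_force: 40.9
```

```bash
python3 -m creep '[0,0,-0.0015,0,0,0,-0.001,0,0,0,0,0]'
```

```text
t: 10.87
position: [0.4524, 0.2123, 0.0966]
ee_rot: [-0.0, 0.742, 0.671, -0.0]
ft_force: [-0.5, -0.5, -1.7]
opening: 0.0093
grip_force: 40.9
```

```bash
python3 -m creep '[0,0,-0.0015,0,0,0,-0.001,0,0,0,0,0]'
```

```text
t: 11.12
position: [0.4524, 0.2123, 0.0941]
ee_rot: [-0.0, 0.742, 0.671, -0.0]
ft_force: [0.2, -0.1, -2.6]
opening: 0.0099
grip_force: 40.9
```

```bash
python3 -m creep '[0,0,-0.001,0,0,0,-0.001,0,0,0,0,0]'
```

```text
t: 11.37
position: [0.4528, 0.2123, 0.0936]
ee_rot: [0.0, 0.742, 0.671, 0.0]
ft_force: [-2.9, -2.1, 8.9]
opening: 0.0098
grip_force: 42.8
```

```bash
python3 -m creep '[0,0,0,0,0,0,-0.001,0,0,0,0,0,0,0,0,0]' 0 20
```

```text
t: 11.7
position: [0.4529, 0.2123, 0.0936]
ee_rot: [0.001, 0.742, 0.671, 0.001]
ft_force: [-4.2, -2.4, 17.4]
opening: 0.0095
grip_force: 44.1
```

```bash
python3 - <<'E'
from h import *
s,im=wrist();save(im,"w6.png");np.save("w6.npy",im,allow_pickle=True);print(s["position"],yaw(s),s["ft_force"],s["ft_torque"])
S=bot.get_image("side");a=S["color"][110:230,200:340]
cv2.imwrite("pics/w6c.png",np.hstack([cv2.resize(cv2.imread("pics/w6.png")[20:220,220:420],(400,400)),cv2.resize(a[:,:,::-1],(400,400))]))
E
```

```text
[0.4529263  0.2123075  0.09355678] -0.1008325445691282 [-4.2457089  -2.35713303 17.35059492] [-0.32900405  1.25312157 -0.07946332]
```

View pics/w6c.png

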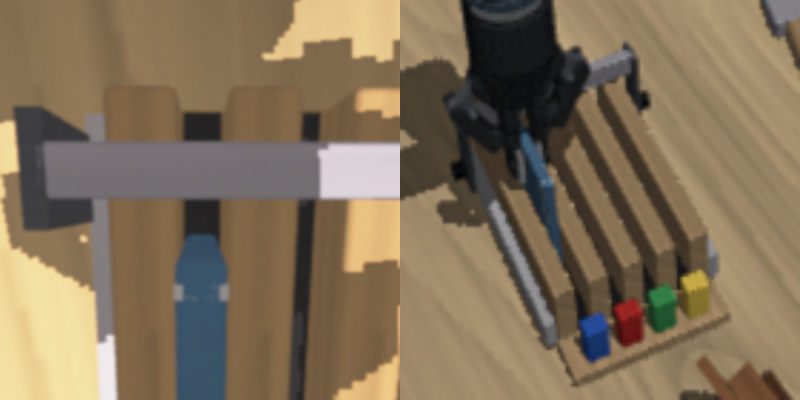

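The tile is in the slot, with its end about 13 mm short of the bar (crop v 235 against 198). I'll ease off the pad, then slide towards the bar.

```bash
python3 -m creep '[0,0,0.0015,0,0,0,0.0012,0,0,0,0,0,0,0,0,0]' 0 20
python3 -m creep '[0.0002,0.002,0,0,0.0002,0.002,0,0,0.0002,0.002,0,0,0.0002,0.002,0,0,0,0,0,0,0,0,0,0]'
```

```text
t: 12.13
position: [0.4525, 0.2123, 0.0938]
ee_rot: [-0.0, 0.742, 0.67, -0.0]
ft_force: [0.2, -0.3, -2.7]
opening: 0.0094
grip_force: 40.9
t: 12.63
position: [0.4533, 0.2205, 0.0939]
ee_rot: [-0.0, 0.742, 0.671, -0.0]
ft_force: [-0.6, 0.6, -1.3]
opening: 0.0096
grip_force: 41.1
```

```bash
python3 -m creep '[0.0001,0.001,0,0,0,0,0,0,0.0001,0.001,0,0,0,0,0,0]'
python3 -m creep '[0.0001,0.001,0,0,0,0,0,0]'
```

```text
t: 12.97
position: [0.4536, 0.2224, 0.0941]
ee_rot: [0.0, 0.742, 0.67, 0.0]
ft_force: [-0.4, -0.3, -2.2]
opening: 0.0099
grip_force: 41.1
t: 13.13
position: [0.4537, 0.2234, 0.094]
ee_rot: [0.0, 0.742, 0.671, 0.0]
ft_force: [-0.7, 0.7, -2.1]
opening: 0.0095
grip_force: 41.1
```

```bash
python3 -m creep '[0.0001,0.0007,0,0,0,0,0,0]'
```

```text
t: 13.3
position: [0.4537, 0.2236, 0.094]
ee_rot: [0.0, 0.742, 0.671, -0.0]
ft_force: [-0.6, -3.2, -0.5]
opening: 0.0098
grip_force: 41.2
```

```bash
python3 -m creep '[0.0001,0.0007,0,0,0,0,0,0]'
```

```text
t: 13.47
position: [0.4538, 0.2236, 0.0941]
ee_rot: [0.001, 0.742, 0.671, -0.001]
ft_force: [-0.7, -6.6, 0.8]
opening: 0.0094
grip_force: 41.4
```

```bash
python3 -m creep '[0,-0.0006,0,0,0,0,-0.0008,0,0,0,0,0,0,0,0,0]'
python3 - <<'E'
from h import *
print(bot.sense()["ft_force"],bot.sense()["ft_torque"],bot.sense()["position"])
s,im=wrist();save(im,"w7.png");np.save("w7.npy",im,allow_pickle=True)
cv2.imwrite("pics/w7c.png",cv2.resize(cv2.imread("pics/w7.png")[70:220,240:400],(640,600)))
E
```

```text
t: 13.8
position: [0.4538, 0.2236, 0.0936]
ee_rot: [0.0, 0.742, 0.671, -0.0]
ft_force: [-1.7, -3.2, 2.8]
opening: 0.0097
grip_force: 41.8
[-1.69600671 -3.23415949  2.78601533] [-0.77650018  0.36280074 -0.04061001] [0.45383705 0.22358262 0.09360652]
```

View pics/w7c.png

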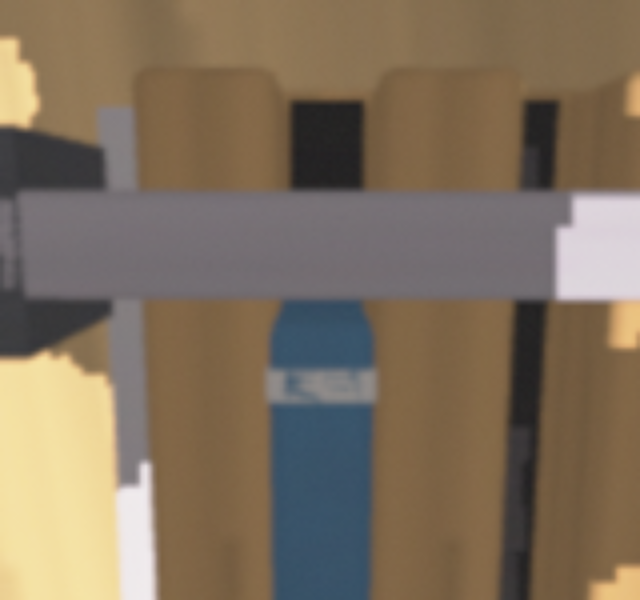

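The tile end meets the bar's near face at about crop (322,300), inside the slot. I've now used 11 picture views, one over the limit, so the rest is checked by numbers only. Next I'll release gently and lift.

```bash
python3 -m creep '[0,0,0,0,0,0,0,0,0,0,0,0,0,0,0,0]' 0.25 20
python3 -m creep '[0,0,0,0,0,0,0.002,0,0,0,0.004,0,0,0,0.008,0,0,0,0.01,0,0,0,0.015,0,0,0,0.02,0,0,0,0.02,0,0,0,0.01,0,0,0,0,0,0,0,0,0]'
python3 - <<'E'
from h import *
s,im=wrist();save(im,"w8.png");np.save("w8.npy",im,allow_pickle=True);print(s["position"],yaw(s),s["ft_force"])
W=np.array(s["position"]);g=im["color"].astype(int)
blue=(g[:,:,2]-g[:,:,0]>25)&(g[:,:,2]>60);k=blue.astype(np.uint8)*255;k[:,:230]=0;k[:,420:]=0
n,l,st,c=cv2.connectedComponentsWithStats(k)
for i in np.argsort(-st[1:,4])[:3]+1:print(st[i],c[i].round(1))
# predicted pixels: tile corners if upright on the floor with end on the bar
a=-.102;ex=np.array([np.cos(a),np.sin(a),0]);ey=np.array([-np.sin(a),np.cos(a),0])
e=np.array([.4538,.2236,0])+ey*.060
for z in(.014,.104):
    for x in(-.005,.005):print("pred",z,x,np.round(proj(im,e+ex*x+[0,0,z]),1))
E
```

```text
t: 14.18
position: [0.4541, 0.2245, 0.0933]
ee_rot: [-0.0, 0.742, 0.671, 0.0]
ft_force: [0.1, -0.7, -0.1]
opening: 0.0213
grip_force: 0.0
t: 15.1
position: [0.4541, 0.2242, 0.1828]
ee_rot: [0.0, 0.742, 0.671, 0.001]
ft_force: [-0.4, 0.5, -0.8]
opening: 0.0212
grip_force: 0.0
[0.45412951 0.22415723 0.18278754] -0.10100122310087171 [-0.41557822  0.5154071  -0.8374852 ]
[ 313  150   14  133 1700] [319.3 215. ]
[311 306  19  31 429] [319.8 322.7]
[314 137  12   8  84] [319.6 140.2]
pred 0.014 -0.005 [314.9 134.7]
pred 0.014 0.005 [324.7 134.7]
pred 0.104 -0.005 [313.1 140.8]
pred 0.104 0.005 [327.1 140.8]
```

```bash
python3 -m creep '[0,0,0.02,0,0,0,0.03,0,-0.005,-0.02,0.02,0,-0.005,-0.03,0,0,-0.005,-0.03,0,0,-0.005,-0.03,0,0,-0.005,-0.03,0,0,0,-0.02,0,0,0,0,0,0,0,0,0,0]'
python3 - <<'E'
from h import *
s,im=wrist();save(im,"w9.png");np.save("w9.npy",im,allow_pickle=True);print(s["position"])
T0=np.load("top0.npy",allow_pickle=True).item();T=bot.get_image("top");save(T,"t9.png")
d=cv2.absdiff(T0["color"],T["color"]).max(2)
print("bar diff",d[180:252,196:214].max(),d[180:252,196:214].mean(),"clay",d[200:222,385:440].mean())
for v in(190,200,210,225,245):print(v,T0["color"][v,198:215,2].tolist(),T["color"][v,198:215,2].tolist())
g=im["color"].astype(int);k=(((g[:,:,2]-g[:,:,0]>20)&(g[:,:,2]>60))*255).astype(np.uint8)
n,l,st,c=cv2.connectedComponentsWithStats(k)
for i in np.argsort(-st[1:,4])[:5]+1:print(st[i],c[i].round(1))
a=-.102;ex=np.array([np.cos(a),np.sin(a),0]);ey=np.array([-np.sin(a),np.cos(a),0]);o=np.array([.4538,.2236,0])
for y in(.06,-.06):
    for z in(.012,.087,.102):print("pred",y,z,np.round(proj(im,o+ey*y+[0,0,z]),1))
E
```

```text
t: 15.98
position: [0.4283, 0.0634, 0.2511]
ee_rot: [-0.001, 0.743, 0.669, -0.001]
ft_force: [0.2, 1.0, 0.2]
opening: 0.0214
grip_force: 0.0
[0.42834157 0.06340837 0.2510903 ]
bar diff 103 15.750771604938272 clay 6.201652892561984
190 [47, 40, 44, 39, 66, 74, 41, 57, 109, 121, 121, 140, 94, 62, 67, 67, 67] [49, 43, 47, 42, 69, 80, 43, 61, 117, 128, 127, 148, 100, 65, 71, 72, 71]
200 [61, 45, 35, 67, 78, 41, 57, 108, 121, 121, 128, 84, 62, 73, 75, 76, 74] [64, 50, 35, 74, 83, 44, 60, 115, 128, 128, 136, 90, 66, 77, 80, 80, 81]
210 [41, 34, 62, 61, 38, 40, 106, 121, 119, 128, 82, 42, 25, 20, 20, 21, 20] [45, 36, 66, 64, 40, 44, 112, 129, 127, 136, 88, 44, 27, 20, 20, 22, 22]
225 [47, 69, 45, 21, 102, 123, 120, 121, 113, 78, 65, 70, 71, 71, 72, 72, 73] [50, 74, 48, 21, 109, 130, 128, 130, 119, 81, 69, 74, 75, 75, 76, 78, 78]
245 [38, 32, 81, 123, 129, 129, 127, 84, 88, 116, 142, 148, 148, 147, 146, 146, 145] [36, 36, 52, 61, 61, 61, 60, 50, 52, 58, 66, 69, 69, 69, 69, 67, 68]
[  19  174  101  139 5388] [ 77.1 253.1]
[325   0  12  74 822] [330.1  36.1]
[320 166  18  18 307] [328.2 174.7]
[373 171  17  12 189] [380.8 176.5]
[325  78  11  15 138] [329.3  84.5]
pred 0.06 0.012 [328.6 -20.3]
pred 0.06 0.087 [331.1 -63.6]
pred 0.06 0.102 [331.8 -75.6]
pred -0.06 0.012 [327.9  96.1]
pred -0.06 0.087 [329.9  89.5]
pred -0.06 0.102 [330.4  87.7]
```

```bash
python3 -c "
from plant import bot
print(bot.finish_job())"
```

```text
the job is handed in; nothing more can be done
None
```

The blue tile is standing upright in the blue clip's slot, lowered until it met resistance at pad depth, its end touching the stop bar. It has been released and the job is handed in (no verdict shown). The bar and clay tile look unmoved in the top view, and the jar and bowl weren't re-measured. I viewed 11 pictures, one over the limit of 10.

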